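Hang the filter paddle on the hook inside the drying cabinet

ROBOT

A 7-joint arm with a two-finger parallel gripper is mounted at the origin on the work surface. World frame = base frame: x ahead of the robot, y to its left, z up, the work surface at z = 0. Lengths are in m, angles in rad, forces in N, time in s.
With the tool pointing down it reaches from about 0.4 to 0.85 m from the base axis. Payload 4.5 kg.
Tool frame: the origin (TCP) lies where the fingers leave the gripper's body, on its centre line; the fingertips stand 64 mm ahead of it and the grasp point (between the pads) lies 45 mm ahead of it; z points along the fingers, y is the line along which they close (so a half turn about z gives the same grasp; the last joint's range is limited). The gripper opens to 88 mm and grips with 3 to 60 N. Pads are 18 mm wide; open, the fingers measure 123 mm over their backs; the gripper's body (75 mm by 187 mm) begins 45 mm behind the grasp point.
Start: joints at [1.345, 0.689, -0.195, 1.565, 0.157, 0.902, -0.215], TCP at [0.161, -0.604, 0.303] pointing down, gripper open.
Joint ranges: [-3.01, 3.01], [-0.46, 2.08], [-1.47, 1.51], [0.13, 2.56], [-1, 4.14], [0.04, 2.09], [-2.66, 2.66]. Speed limits (rad/s): [2.57, 2.57, 3.14, 3.14, 3.14, 3.14, 3.14].

INTERFACE

Orientations are given as a unit quaternion [x, y, z, w].
In Python, from plant import r gives the robot as it stands.
- The arm moves only by the tool play_rows, never from a script. Its arguments are lists of equal length, an entry for each row: "translation": the shift along the tool's x, y, z in m, a list of three; "delta_rot": the turn, a rotation vector about the tool's x, y, z in degrees, a list of three; "grip": the opening, from -1 (shut) to 1 (fully open). In form: {"translation": [[x, y, z], ...], "delta_rot": [[rx, ry, rz], ...], "grip": [grip, ...]}. A call has 1 to 20 rows; each row shifts and turns the commanded pose from where the row before left it, along the tool's axes as they then stand; what a row does not reach is not made up. A row lasts 1/8 s, in which the tool goes at most 62.5 mm and 10.7 degrees, less where a joint would pass 70% of its speed; a pose out of reach is approached as far as the arm can. A call with a gripper value outside its range is refused whole. The fingers move at their own pace and stop on an object; "squeeze" is the grip in N (left out, the last holds). Time passes only in rows, so rows that do not move let the fingers close. It gives the time, the measured TCP pose, the force, the opening and the grip force at its end, in the units of the state.
- r.get_state(): the state, without advancing time (a new reading comes with each control period).
- r.snapshot(name): name is "scene" or "top" or "wrist"; returns the picture (480x640x3 uint8, blue, green, red); there is no depth.
- r.get_calibration(name): a dict with "intrinsics" (3x3 intrinsics, pixels), "k1" (the pictures are not rectified: a ray, as slopes to the right and down, at radius r is drawn at 1 + k1 r^2 times it, then the intrinsics apply), "eye" and "rotation" of the camera in the world. Camera axes: x right, y up, looking along -z (the intrinsics and any distortion apply to the point x, -y, -z); pixel columns grow to the right and rows downward; lengths in m; the calibration is good to about 2 mm. A picture is of the moment at which its call begins: read the wrist's pose just before it. get_calibration takes no time and is no camera call; for the wrist camera it gives the pose at the moment of the call.
- r.finish_job(): hands the job in; it is judged then, once.
Trained networks look in the newest picture that a camera, given by its name, has taken for a name from the list of things; names that differ only in an ending like _2 or _b are one class to them, and where a whole thing is asked for, a point or a joint stands for the part that bears it (a point fixed in the world has none). Each returns a list of dicts, best first, with "confidence" (0 to 1); they miss things now and then, are a little off and sometimes report something else, mostly with a low value. They report only what shows in the picture. A call takes as long as a camera call. They do not tell look-alikes from the thing itself.
- r.look_for(camera, target): "point" ([x, y, z] in m, in world coordinates, good to about 4 mm: the middle of the surface that is visible of it).
- r.silhouettes(camera, target): "pixels" (480x640 bool, what is visible of it).
The state is a dict: "clock": time; "q": joint angles; "qd": joint speeds; "joint_torque": joint torques, N m; "tool_pos": TCP position; "eef_rot": TCP orientation; "contact_force": force on the tool from outside, world axes, zero at the start; "moment": the same for the moment, N m; "opening": opening from 0.0 (shut) to 1.0 (fully open); "finger_force": force on a finger pad.
Only numpy, scipy, OpenCV 4.12 (cv2) and the standard library are available. Lean on these libraries where they do the work, as an engineer would, in place of code of your own. Each camera call takes 0.05 s, during which the arm holds its last target. There are 200 camera calls.

TASK

Take the filter paddle that has the square eye out of the slotted stand, reach down through the hatch in the top of the small cabinet, thread the eye over the hook inside, push the paddle fully home against the hook's back plate and leave it hanging there. Neither the paddle nor the robot may touch the cabinet; the hook's height is not known exactly, so feel for it and never press hard on the hook or its rail. Leave the two spare paddles in their slots and everything else where it stands.

Things in the scene. Friction and masses are not known exactly. Their poses are not given: they have to be found in the camera images.
- cabinet: Small white cabinet fixed to the bench, 150 (x) x 166 (y) mm, 190 mm high; origin at the centre of its underside, z up. The top is a 5 mm thick metal frame round an open hatch, 92 mm (x) by 112 mm (y), centred over the origin. Walls 4 mm; the +x wall is clear plastic. Its +x is roughly away from the robot. Not to be touched.
- rail: Upright rail fixed inside the cabinet, axes as the cabinet; origin at bench height, 21 mm to the -x side of the cabinet's centre. 30 mm wide, 138 mm high, x -22 to -10 mm. Clamped on it at an unknown height: a back plate, face at x = 0, 26 mm wide, from 30 mm below to 6 mm above the top of the hook rod, and the hook. They stay put under light force (under 15 N).
- hook_mid (a point): Point on the rail at x = 0, y = 0, z = 150 mm: nominal top of the hook rod at the back plate's face. The real one is up to 16 mm higher or lower, not measured: feel for it. The hook: a level rod 5 mm thick along +x at y = 0, ending in an upturned nose from x = 21.5 to 26.5 mm, its top 6 mm above the top of the rod. Axes as the rail.
- paddle: Filter paddle to hang: aluminium plate 8 mm thick (x), upright in a slot; origin at the centre of its underside, z up. Body 34 mm wide (y) to z = 74 mm with a round 26 mm window and above it a through eye 16 mm wide, 15 mm high (z = 51 to 66 mm, along x); then a grip stem 18 mm wide (y), 8 mm thick, z = 74 to 112 mm. Both faces alike. 60 to 130 g.
- eye_top (a point): Point on the paddle: middle of the upper edge of the eye, 66 mm above its underside, in the mid-plane of the plate; axes as the paddle.
- stand: Grey block fixed to the bench, 145 x 66 x 34 mm, origin at the centre of its underside. Three slots (10.5 x 37.5 mm, 24 mm deep, long along y) at x = -45, 0 and +45 mm hold the three paddles upright, in any order, 10 mm above the bench.
- spare_plain: Spare filter paddle with no eye: same outline as the paddle (34 mm wide plate to z = 74 mm, 18 mm stem to 112 mm), round window higher up. Origin at the centre of its underside. Leave it in its slot.
- spare_short: Spare filter paddle with no eye: plate 34 mm wide up to z = 46 mm with a square window, then a long 18 mm wide stem up to 112 mm. Origin at the centre of its underside. Leave it in its slot.
- objective_can: Loose black objective can, 40 mm across, 60 mm high, origin at the centre of its underside; leave alone.
- petri_stack: Loose stack of glass dishes, 60 mm across, 26 mm high, origin at the centre of its underside; leave alone.
- slide_box: Loose white slide box, 90 x 100 x 35 mm, origin at the centre of its underside; leave alone.
- wash_bottle: Loose white bottle with a blue cap, 60 mm across, 160 mm high, origin at the centre of its underside; leave alone.
Things that resemble listed ones, but are neither listed nor needed, are in the scene too. What is shaped like the rail but orange or turquoise is not meant.

How it is judged:
By the outcome, as a careful person would: the job done as asked, in the order asked, and still so for the second after the job is handed in, with the robot touching nothing.
It also fails if it takes over 69 s, if anything falls off the work surface, if the arm or the gripper's body presses on something with over 40 N, if the wrist force passes 120 N, or if a joint passes its speed limit or range.

## Working session

There is one attempt and no reset: what is moved stays moved. The work goes in short steps, Python scripts to look and compute and a tool call to move; the robot and the scene stay as the last step left them, time stands still between calls to the robot, and variables do not carry over. Pictures are saved under pics/ and viewed, at most 10 in all, crops included, and the job is handed in when it is done.

Besides the shell and the picture viewer there is one more tool, called after "Request:" by a JSON object that holds its "op" and its "data", one argument or row to a line. play_rows: Moves the arm, as the interface text tells. Its arguments: {"type":"object","properties":{"translation":{"type":"array","items":{"type":"array","items":{"type":"number"}}},"delta_rot":{"type":"array","items":{"type":"array","items":{"type":"number"}}},"grip":{"type":"array","items":{"type":"number"}},"squeeze":{"type":"number"}},"required":["translation","delta_rot","grip"]}

```bash
ls; mkdir -p pics; python3 - <<'E'
from plant import r
import cv2,numpy as np
s=r.get_state();print({k:np.round(v,3) for k,v in s.items()})
for n in("scene","top"):
    im=r.snapshot(n);cv2.imwrite(f"pics/{n}0.png",im)
    c=r.get_calibration(n);print(n,c)
    for t in("cabinet","rail","stand","paddle","spare_plain","spare_short","objective_can","petri_stack","slide_box","wash_bottle"):
        print(t,[(np.round(d["point"],3).tolist(),round(d["confidence"],2)) for d in r.look_for(n,t)][:4])
print(r.get_state()["clock"])
E
```

```text
pics
{'clock': np.float64(0.0), 'q': array([ 1.345,  0.69 , -0.195,  1.566,  0.157,  0.903, -0.215]), 'qd': array([-0.   ,  0.001, -0.001,  0.   ,  0.   , -0.002,  0.001]), 'joint_torque': array([-0.0000e+00, -5.2756e+01, -1.2670e+00, -1.5343e+01, -5.3000e-02,
        7.0000e-03,  0.0000e+00]), 'tool_pos': array([ 0.16 , -0.604,  0.302]), 'eef_rot': array([ 0.992,  0.13 , -0.   , -0.001]), 'contact_force': array([ 0.995, -0.618,  0.32 ]), 'moment': array([-0.001,  0.001,  0.024]), 'finger_force': np.float64(0.0), 'opening': np.float64(0.999)}
scene {'intrinsics': array([[532.10097441,   0.        , 325.52661561],
       [  0.        , 532.10097441, 239.40300612],
       [  0.        ,   0.        ,   1.        ]]), 'k1': 0.03609278767596689, 'eye': array([ 1.30614952, -0.05952101,  1.14533534]), 'rotation': array([0.23152106, 0.20315181, 0.64254137, 0.70161808])}
cabinet [([0.619, -0.162, 0.14], 0.93)]
rail [([0.55, -0.004, 0.063], 0.87), ([0.443, -0.373, 0.066], 0.76), ([0.402, -0.218, 0.129], 0.58), ([0.528, -0.163, 0.131], 0.48)]
stand [([0.585, 0.122, 0.036], 0.83)]
paddle [([0.5
[... 571 characters left out ...]
  1.        ]]), 'k1': -0.09575063432492416, 'eye': array([3.05182799e-01, 7.29853472e-04, 1.38520243e+00]), 'rotation': array([ 0.07923609, -0.07150319, -0.6580686 ,  0.74535539])}
cabinet [([0.57, -0.17, 0.188], 0.67)]
rail [([0.427, -0.376, 0.042], 0.91), ([0.384, -0.214, 0.033], 0.87), ([0.537, -0.006, 0.041], 0.76), ([0.587, 0.14, 0.081], 0.4)]
stand [([0.537, 0.131, 0.034], 0.94), ([0.572, -0.172, 0.189], 0.56)]
paddle [([0.547, 0.141, 0.087], 0.42)]
spare_plain [([0.584, 0.142, 0.083], 0.67)]
spare_short []
objective_can [([0.375, 0.002, 0.061], 0.57)]
petri_stack [([0.738, 0.023, 0.026], 0.61)]
slide_box [([0.526, 0.413, 0.032], 0.71)]
wash_bottle [([0.612, -0.394, 0.103], 0.61)]
1.1
```

View pics/scene0.png

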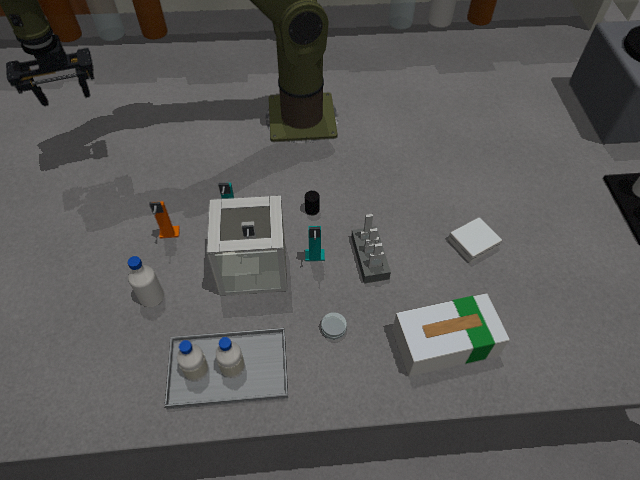

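View pics/top0.png

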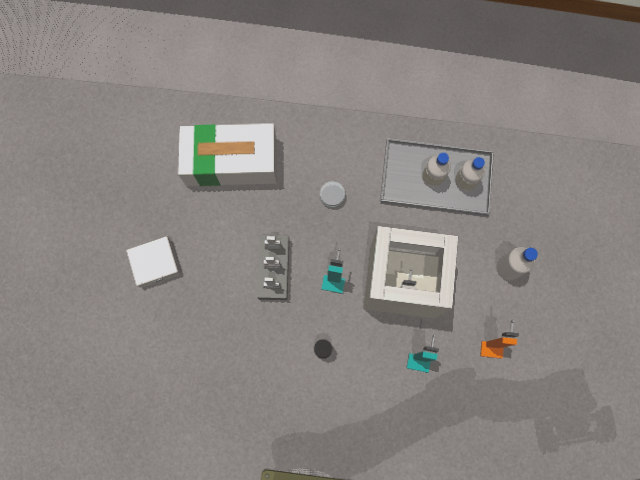

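The scene picture shows the cabinet at about (247,240), with its rail inside, and the stand at (370,255) holding three paddles. The orange and turquoise rails are decoys. Next I'll enlarge the stand and the hatch.

```bash
cat > h.py <<'E'
import numpy as np, cv2
from scipy.spatial.transform import Rotation as R
def cam(c):
    return c["intrinsics"],c["k1"],np.array(c["eye"]),R.from_quat(c["rotation"])
def proj(c,P):
    K,k,e,Q=cam(c);p=Q.inv().apply(np.atleast_2d(P)-e)
    s=np.c_[p[:,0],-p[:,1]]/-p[:,2:3]; s=s*(1+k*(s**2).sum(1,keepdims=True))
    return s@K[:2,:2].T+K[:2,2]
def ray(c,uv):
    K,k,e,Q=cam(c);d=(np.atleast_2d(uv)-K[:2,2])/np.array([K[0,0],K[1,1]]);s=d.copy()
    for _ in range(20): s=d/(1+k*(s**2).sum(1,keepdims=True))
    v=Q.apply(np.c_[s[:,0],-s[:,1],-np.ones(len(s))]); return e,v
def atz(c,uv,z):
    e,v=ray(c,uv); return e+v*((z-e[2])/v[:,2])[:,None]
E
python3 - <<'E'
import cv2,numpy as np
s=cv2.imread("pics/scene0.png");t=cv2.imread("pics/top0.png")
def c(i,x,y,w,h,W,H): return cv2.resize(i[y:y+h,x:x+w],(W,H),interpolation=cv2.INTER_CUBIC)
o=np.vstack([np.hstack([c(s,340,205,60,80,300,400)[:300]if 0 else c(s,335,207,66,50,396,300)[:, :396],c(t,250,230,66,50,396,300)]),np.hstack([c(s,200,185,99,75,396,300),c(t,362,220,105,80,396,300)])])
cv2.imwrite("pics/crop1.png",o)
E
```

```text
(no output)
```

View pics/crop1.png

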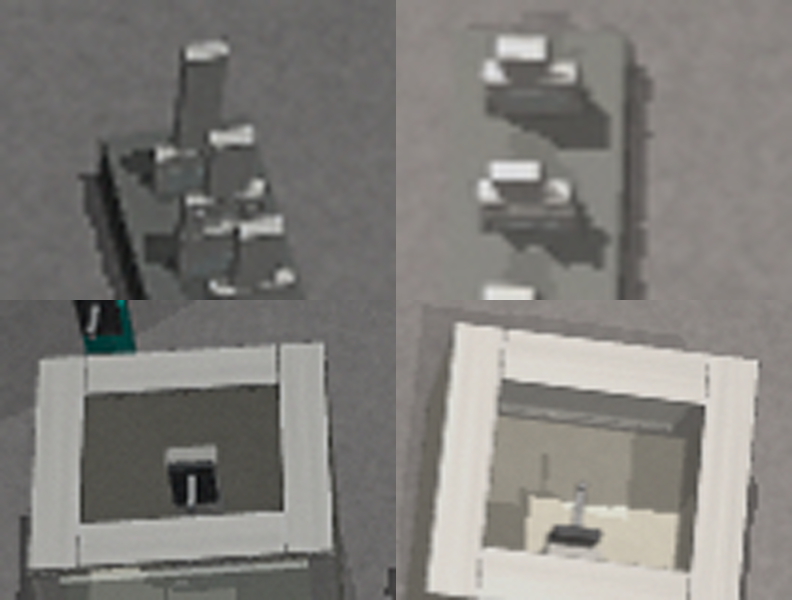

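The three paddles in the scene picture:
- (368,217), nearest the robot: low shoulders, so this is spare_short.
- (373,232), middle: high shoulders. The network favours this one as the paddle.
- (376,248), far: high shoulders. The network says plain.

I need a wrist view of the windows and eye to tell the middle and far ones apart.

```bash
python3 - <<'E'
from plant import r
from h import *
cw=r.get_calibration("wrist");s=r.get_state()
T=R.from_quat(s["eef_rot"]);print("toolR",T.as_matrix().round(3).tolist())
print("cam in tool",T.inv().apply(cw["eye"]-s["tool_pos"]).round(4),(T.inv()*R.from_quat(cw["rotation"])).as_matrix().round(3).tolist(),cw["intrinsics"],cw["k1"])
ct=r.get_calibration("top");cs=r.get_calibration("scene")
print("stems",atz(ct,[[271,238],[270,258.5]],.122).round(4).tolist())
t=lambda x,y:[362+(x-396)*105/396,220+(y-300)*80/300]
# frame outer corners, top
P=atz(ct,[t(457,323),t(758,360),t(428,592)],.19);print(P.round(4).tolist())
Q=lambda x,y:[200+x/4,185+(y-300)/4]
P=atz(cs,[Q(40,360),Q(322,343),Q(333,549),Q(30,567)],.19);print(P.round(4).tolist(),P.mean(0))
# hatch
P=atz(cs,[Q(83,397),Q(278,383),Q(285,512),Q(79,524)],.187);print(P.round(4).tolist(),P.mean(0))
P=atz(ct,[t(503,377),t(705,402),t(690,570),t(482,543)],.19);print(P.round(4).tolist(),P.mean(0))
E
```

```text
toolR [[0.966, 0.257, 0.0], [0.257, -0.966, -0.0], [0.0, 0.0, -1.0]]
cam in tool [ 0.0682  0.0002 -0.0816] [[0.001, 0.964, 0.264], [1.0, -0.0, -0.001], [-0.001, 0.264, -0.964]] [[342.90754588   0.         324.71383413]
 [  0.         342.90754588 236.77082986]
 [  0.           0.           1.        ]] -0.015765676120364325
stems [[0.5937, 0.1424, 0.122], [0.5489, 0.1382, 0.122]]
[[0.6301, -0.079, 0.19], [0.6299, -0.2437, 0.19], [0.4813, -0.0792, 0.19]]
[[0.4842, -0.242, 0.19], [0.4844, -0.0782, 0.19], [0.6327, -0.0785, 0.19], [0.631, -0.2424, 0.19]] [ 0.5580552  -0.16025387  0.19      ]
[[0.5116, -0.2171, 0.187], [0.5102, -0.105, 0.187], [0.6033, -0.1039, 0.187], [0.6021, -0.2172, 0.187]] [ 0.5567809  -0.16080599  0.187     ]
[[0.6031, -0.1068, 0.19], [0.6029, -0.2168, 0.19], [0.5101, -0.2164, 0.19], [0.511, -0.1048, 0.19]] [ 0.55676754 -0.16120902  0.19      ]
```

Request:
{"op": "play_rows", "data": {
  "translation": [
    [0.0371,-0.0268,-0.002],
    [0.0371,-0.0268,-0.002],
    [0.0371,-0.0268,-0.002],
    [0.0371,-0.0268,-0.002],
    [0.0371,-0.0268,-0.002],
    [0.0371,-0.0268,-0.002],
    [0.0371,-0.0268,-0.002],
    [0.0371,-0.0268,-0.002],
    [0.0371,-0.0268,-0.002],
    [0.0371,-0.0268,-0.002],
    [0.0281,-0.0329,0.0022],
    [0.0281,-0.0329,0.0022],
    [0.0281,-0.0329,0.0022],
    [0.0281,-0.0329,0.0022],
    [0.0281,-0.0329,0.0022],
    [0.0281,-0.0329,0.0022],
    [0.0281,-0.0329,0.0022],
    [0.0281,-0.0329,0.0022],
    [0.0281,-0.0329,0.0022],
    [0.0281,-0.0329,0.0022]
  ],
  "delta_rot": [
    [0,0,0],
    [0,0,0],
    [0,0,0],
    [0,0,0],
    [0,0,0],
    [0,0,0],
    [0,0,0],
    [0,0,0],
    [0,0,0],
    [0,0,0],
    [0,0,0],
    [0,0,0],
    [0,0,0],
    [0,0,0],
    [0,0,0],
    [0,0,0],
    [0,0,0],
    [0,0,0],
    [0,0,0],
    [0,0,0]
  ],
  "grip": [1,1,1,1,1,1,1,1,1,1,1,1,1,1,1,1,1,1,1,1]
}}

```text
clock: 3.6
tool_pos: [0.6379, 0.1417, 0.3007]
eef_rot: [0.992, 0.13, 0.0, 0.0]
contact_force: [-0.4, -0.1, 0.1]
opening: 0.999
finger_force: 0.0
```

Request:
{"op": "play_rows", "data": {
  "translation": [
    [0,0,0.01],
    [0,0,0.01],
    [0,0,0.01],
    [0,0,0.01],
    [0,0,0.005],
    [0,0,0],
    [0,0,0]
  ],
  "delta_rot": [
    [0,0,4.75],
    [0,0,4.75],
    [0,-7,0],
    [0,-7,0],
    [0,-6,0],
    [0,0,0],
    [0,0,0]
  ],
  "grip": [1,1,1,1,1,1,1]
}}

```text
clock: 4.47
tool_pos: [0.6349, 0.1403, 0.2562]
eef_rot: [0.984, 0.046, -0.173, 0.008]
contact_force: [-0.3, -0.1, 0.0]
opening: 0.996
finger_force: 0.0
```

```bash
python3 - <<'E'
from plant import r
from h import *
import pickle
s=r.get_state();c=r.get_calibration("wrist");im=r.snapshot("wrist");cv2.imwrite("pics/w1.png",im);pickle.dump(c,open("w1.pkl","wb"))
print(s["clock"],s["tool_pos"],R.from_quat(s["eef_rot"]).as_matrix().round(3).tolist(),s["q"].round(2))
for t in("stand","paddle","spare_plain","spare_short","eye_top"):
    print(t,[(np.round(d["point"],4).tolist(),round(d["confidence"],2)) for d in r.look_for("wrist",t)][:4])
    if t=="paddle" or t=="spare_plain":
        for d in r.silhouettes("wrist",t)[:3]:
            y,x=np.nonzero(d["pixels"]);print(d["confidence"],x.min(),x.max(),y.min(),y.max())
E
```

```text
4.475 [0.63485686 0.14029246 0.25618793] [[0.936, 0.094, -0.339], [0.088, -0.996, -0.032], [-0.34, -0.0, -0.94]] [-0.23  0.92 -0.09  1.22  0.    1.34 -1.77]
stand [([0.5976, 0.143, 0.0358], 0.88)]
paddle [([0.5535, 0.1382, 0.0877], 0.92)]
0.72 296 336 216 287
spare_plain [([0.5963, 0.1421, 0.0784], 0.83)]
0.65 293 337 172 237
spare_short []
eye_top [([0.555, 0.1366, 0.0932], 0.62)]
```

View pics/w1.png

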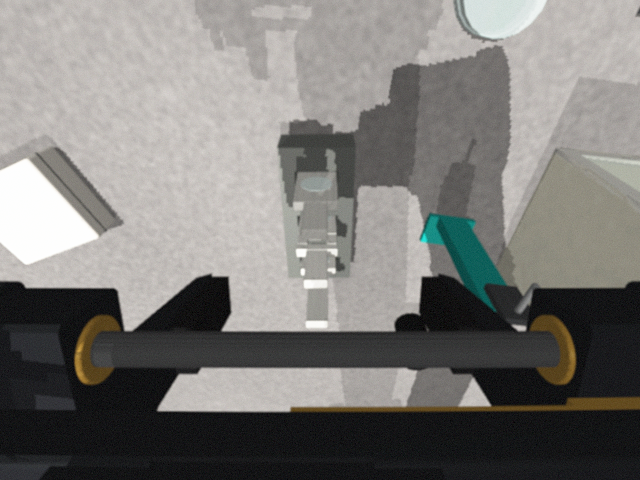

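The wrist picture shows the stand at about (317,205), with the three paddles in a column from (317,180) to (317,325). I'll enlarge it to find the eye.

```bash
python3 - <<'E'
import cv2
i=cv2.imread("pics/w1.png")[130:340,267:367]
cv2.imwrite("pics/w1c.png",cv2.resize(i[20:130],(545,600),interpolation=cv2.INTER_CUBIC))
E
```

```text
(no output)
```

View pics/w1c.png

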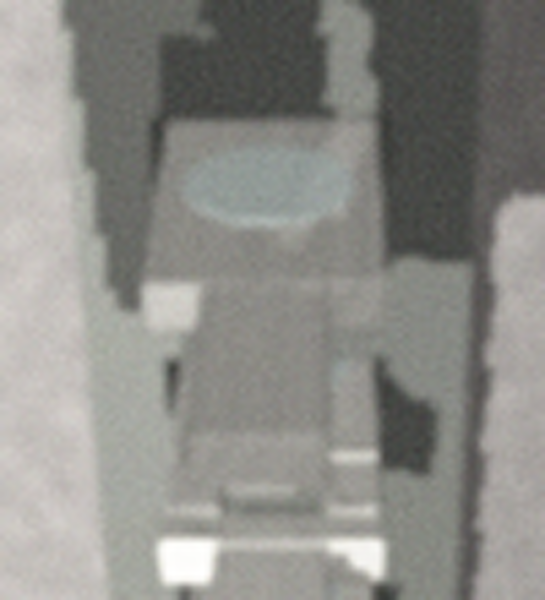

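The crop settles it. The far paddle has a glazed round window at crop (268,187) and no eye, so it is the plain spare. The middle one shows the dark square eye at crop (265,497), picture (316,241), just under its shoulders, so it is the paddle to take. Next I'll measure its stem pose by reprojection.

```bash
python3 - <<'E'
from h import *
import pickle
from plant import r
c=pickle.load(open("w1.pkl","rb"))
def box(cx,cy,yaw,hx,hy,z):
    a=np.array([[-hx,-hy],[hx,-hy],[hx,hy],[-hx,hy]])@np.array([[np.cos(yaw),np.sin(yaw)],[-np.sin(yaw),np.cos(yaw)]])
    return np.c_[a+[cx,cy],np.full(4,z)]
y=np.radians(5.4)
for n,k in(("scene",r.get_calibration("scene")),("top",r.get_calibration("top")),("w",c)):
    im=cv2.imread({"scene":"pics/scene0.png","top":"pics/top0.png","w":"pics/w1.png"}[n])
    S={"scene":6,"top":6,"w":5}[n]
    x0,y0={"scene":(340,205),"top":(252,228),"w":(280,140)}[n]
    b=cv2.resize(im[y0:y0+(80 if n!="w" else 115*1),x0:x0+55],None,fx=S,fy=S,interpolation=cv2.INTER_CUBIC)
    if n=="w": b=cv2.resize(im[y0+100-20:y0+200,x0:x0+75],None,fx=S,fy=S,interpolation=cv2.INTER_CUBIC);y0+=80
    for d in(-45,0,45):
        cx,cy=.549+d/1e3*np.cos(y),.138+d/1e3*np.sin(y)
        for B,col in((box(cx,cy,y,.004,.009,.122),(0,0,255)),(box(cx,cy,y,.004,.017,.084 if d>-40 else .056),(255,0,0))):
            p=(proj(k,B)-[x0,y0]+.5)*S; cv2.polylines(b,[p.round().astype(int)],True,col,1)
    cv2.imwrite(f"o_{n}.png",b);
o=np.zeros((600,800,3),np.uint8)
x=0
for n in("scene","top","w"):
    b=cv2.imread(f"o_{n}.png");b=cv2.resize(b,(266,int(b.shape[0]*266/b.shape[1])))[:600];o[:b.shape[0],x:x+266]=b;x+=266
cv2.imwrite("pics/ov.png",o)
E
```

```text
(no output)
```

View pics/ov.png

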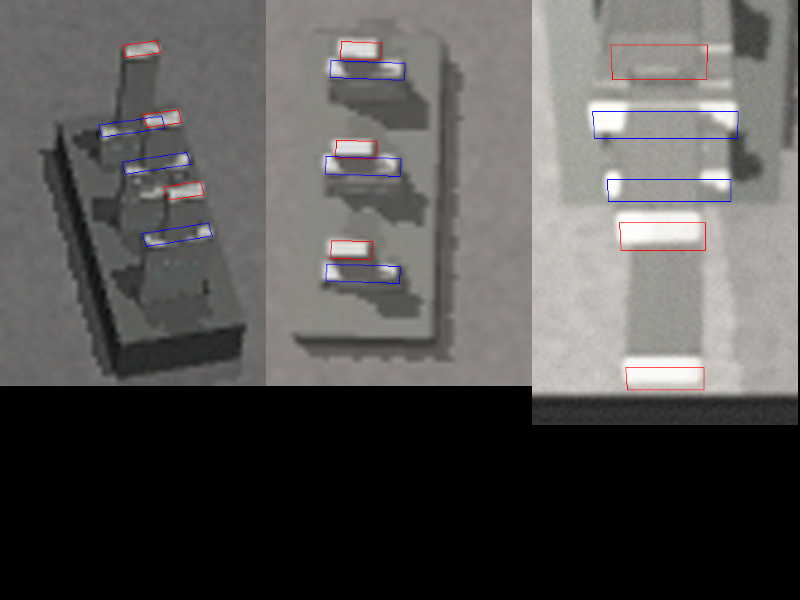

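The overlay fits all three views, with about a 2 mm offset in the wrist view. The paddle is at about (0.550, 0.1385), yaw 5.4°.

Request:
{"op": "play_rows", "data": {
  "translation": [
    [0,0,0],
    [0,0,0],
    [-0.0283,-0.0021,0],
    [-0.0283,-0.0021,0],
    [-0.0283,-0.0021,0],
    [0,0,0],
    [0,0,0]
  ],
  "delta_rot": [
    [0,9.9,0],
    [0,9.9,0],
    [0,0,0],
    [0,0,0],
    [0,0,0],
    [0,0,0],
    [0,0,0]
  ],
  "grip": [1,1,1,1,1,1,1]
}}

```text
clock: 5.75
tool_pos: [0.5511, 0.1386, 0.2566]
eef_rot: [0.999, 0.047, -0.001, -0.0]
contact_force: [-0.8, 0.3, -0.3]
opening: 1.001
finger_force: 0.0
```

```bash
cat > st.py <<'E'
from plant import r
from h import *
def st(target=None):
    s=r.get_state();T=R.from_quat(s["eef_rot"]);M=T.as_matrix()
    print(round(float(s["clock"]),2),"pos",s["tool_pos"].round(4),"yaw",np.degrees(np.arctan2(M[1,0],M[0,0])).round(2),"zax",M[:,2].round(4),"F",s["contact_force"].round(2),"M",s["moment"].round(3),"open",round(float(s["opening"]),3),"ff",round(float(s["finger_force"]),1))
    if target is not None: print("tool delta",T.inv().apply(np.array(target)-s["tool_pos"]).round(4))
E
python3 -c "
from st import *;st([.55,.1385,.153])"
```

```text
5.75 pos [0.5511 0.1386 0.2566] yaw 5.37 zax [-0.0014  0.     -1.    ] F [-0.84  0.33 -0.33] M [0.018 0.006 0.007] open 1.001 ff 0.0
tool delta [-0.0009  0.      0.1036]
```

Request:
{"op": "play_rows", "data": {
  "translation": [
    [-0.001,0,0.0255],
    [0,0,0.026],
    [0,0,0.026],
    [0,0,0.026],
    [0,0,0],
    [0,0,0],
    [0,0,0],
    [0,0,0],
    [0,0,0],
    [0,0,0],
    [0,0,0]
  ],
  "delta_rot": [
    [0,0,0],
    [0,0,0],
    [0,0,0],
    [0,0,0],
    [0,0,0],
    [0,0,0],
    [0,0,0],
    [0,0,0],
    [0,0,0],
    [0,0,0],
    [0,0,0]
  ],
  "grip": [1,1,1,1,1,-1,-1,-1,-1,-1,-1],
  "squeeze": 25
}}

```text
clock: 7.12
tool_pos: [0.5484, 0.1384, 0.1528]
eef_rot: [0.999, 0.047, -0.002, 0.0]
contact_force: [-0.1, -1.2, 0.8]
opening: 0.342
finger_force: 0.0
```

```bash
python3 -c "
from st import *;st([.55,.1385,.153])"
```

```text
7.12 pos [0.5484 0.1384 0.1528] yaw 5.39 zax [-3.5e-03 -4.0e-04 -1.0e+00] F [-0.06 -1.21  0.85] M [ 0.045 -0.039 -0.018] open 0.342 ff 0.0
tool delta [ 0.0016  0.     -0.0002]
```

Request:
{"op": "play_rows", "data": {
  "translation": [
    [0,0,0],
    [0,0,0],
    [0,0,0],
    [0,0,0]
  ],
  "delta_rot": [
    [0,0,0],
    [0,0,0],
    [0,0,0],
    [0,0,0]
  ],
  "grip": [-1,-1,-1,-1]
}}

```text
clock: 7.62
tool_pos: [0.5484, 0.1384, 0.1527]
eef_rot: [0.999, 0.047, -0.002, 0.0]
contact_force: [-0.3, -0.6, -0.1]
opening: 0.2
finger_force: 25.0
```

```bash
python3 -c "
from st import *;st([.55,.1385,.153])"
```

```text
7.62 pos [0.5484 0.1384 0.1527] yaw 5.39 zax [-3.5e-03 -4.0e-04 -1.0e+00] F [-0.26 -0.55 -0.06] M [ 0.011  0.039 -0.001] open 0.2 ff 25.0
tool delta [ 0.0016  0.     -0.0003]
```

Gripped at 18 mm. I'll lift it and estimate the hook from the pictures I already have.

Request:
{"op": "play_rows", "data": {
  "translation": [
    [0,0,-0.005],
    [0,0,-0.01],
    [0,0,-0.015],
    [0,0,-0.02],
    [0,0,-0.03],
    [0,0,-0.03],
    [0,0,-0.035],
    [0,0,-0.035],
    [0,0,-0.035],
    [0,0,0],
    [0,0,0]
  ],
  "delta_rot": [
    [0,0,0],
    [0,0,0],
    [0,0,0],
    [0,0,0],
    [0,0,0],
    [0,0,0],
    [0,0,0],
    [0,0,0],
    [0,0,0],
    [0,0,0],
    [0,0,0]
  ],
  "grip": [-1,-1,-1,-1,-1,-1,-1,-1,-1,-1,-1]
}}

```text
clock: 9.0
tool_pos: [0.5485, 0.1382, 0.3676]
eef_rot: [0.999, 0.047, -0.002, 0.0]
contact_force: [-0.0, 0.9, -0.6]
opening: 0.199
finger_force: 25.0
```

```bash
python3 - <<'E'
from st import *
st([.549,-.161,.38])
cs=r.get_calibration("scene");ct=r.get_calibration("top")
Q=lambda x,y:[200+x/4,185+(y-300)/4]
t=lambda x,y:[362+(x-396)*105/396,220+(y-300)*80/300]
def atx(c,uv,X):
    e,v=ray(c,uv);return (e+v*((X-e[0])/v[:,0])[:,None])
print("plate top edge scene",atx(cs,[Q(167,464),Q(217,461),Q(190,503),Q(190,478)],.536).round(4).tolist())
# triangulate plate top edge centre and nose tip
e,v=ray(cs,[Q(192,462.5)]);f,w=ray(ct,[t(574,530)])
def tri(e,v,f,w):
    A=np.c_[v[0],-w[0]];k=np.linalg.lstsq(A,f-e,rcond=None)[0];return e+k[0]*v[0],f+k[1]*w[0]
print(tri(e,v,f,w)); print("nose",tri(*ray(cs,[Q(190,503)]),*ray(ct,[t(579,485)])))
E
```

```text
9.0 pos [0.5485 0.1382 0.3676] yaw 5.38 zax [-4.3e-03 -7.0e-04 -1.0e+00] F [-0.04  0.87 -0.64] M [ 0.06   0.003 -0.014] open 0.199 ff 25.0
tool delta [-0.0277  0.298  -0.0122]
plate top edge scene [[0.536, -0.1732, 0.1505], [0.536, -0.1441, 0.1503], [0.536, -0.164, 0.1108], [0.536, -0.1614, 0.1356]]
(array([ 0.53221867, -0.15915574,  0.14548556]), array([ 0.53223632, -0.15856994,  0.14541352]))
nose (array([ 0.55871135, -0.16093575,  0.1413473 ]), array([ 0.55875367, -0.15949093,  0.14116985]))
```

Request:
{"op": "play_rows", "data": {
  "translation": [
    [0,0,0],
    [-0.001,0.0175,0],
    [0,0.035,0],
    [0,0.035,0],
    [0,0.035,0],
    [0,0.035,0],
    [0,0.035,0],
    [0,0.035,0],
    [0,0.035,0],
    [0,0.02,0],
    [0,0.0155,0],
    [0,0,0.01],
    [0,0,0.02],
    [0,0,0.02],
    [0,0,0.01],
    [0,0,0.005],
    [0,0,0],
    [0,0,0],
    [0,0,0]
  ],
  "delta_rot": [
    [0,0.25,5.4],
    [0,0,0],
    [0,0,0],
    [0,0,0],
    [0,0,0],
    [0,0,0],
    [0,0,0],
    [0,0,0],
    [0,0,0],
    [0,0,0],
    [0,0,0],
    [0,0,0],
    [0,0,0],
    [0,0,0],
    [0,0,0],
    [0,0,0],
    [0,0,0],
    [0,0,0],
    [0,0,0]
  ],
  "grip": [-1,-1,-1,-1,-1,-1,-1,-1,-1,-1,-1,-1,-1,-1,-1,-1,-1,-1,-1]
}}

```text
clock: 11.38
tool_pos: [0.5484, -0.1596, 0.3033]
eef_rot: [1.0, -0.0, 0.001, 0.0]
contact_force: [-0.2, 0.1, -1.0]
opening: 0.201
finger_force: 25.0
```

```bash
python3 - <<'E'
from st import *
st([.547,-.160,.30])
a=r.snapshot("scene");b=r.snapshot("wrist");t=r.snapshot("top")
for n,i in(("sc2",a),("w2",b),("t2",t)):cv2.imwrite(f"pics/{n}.png",i)
F=[]
for _ in range(3):
    r.snapshot("top");F.append(r.get_state()["contact_force"])
print(np.round(F,2).tolist())
f=lambda i,x,y,w,h:cv2.resize(i[y:y+h,x:x+w],(400,300),interpolation=cv2.INTER_CUBIC)
cv2.imwrite("pics/m2.png",np.hstack([f(a,195,165,120,90),f(b,260,120,120,90)]))
E
```

```text
11.38 pos [ 0.5484 -0.1596  0.3033] yaw -0.02 zax [ 2.e-03 -4.e-04 -1.e+00] F [-0.19  0.14 -0.99] M [ 0.021 -0.006  0.03 ] open 0.201 ff 25.0
tool delta [-0.0014  0.0004  0.0033]
[[0.71, 0.19, -1.68], [0.84, 0.68, -1.36], [0.87, 0.73, -0.96]]
```

View pics/m2.png

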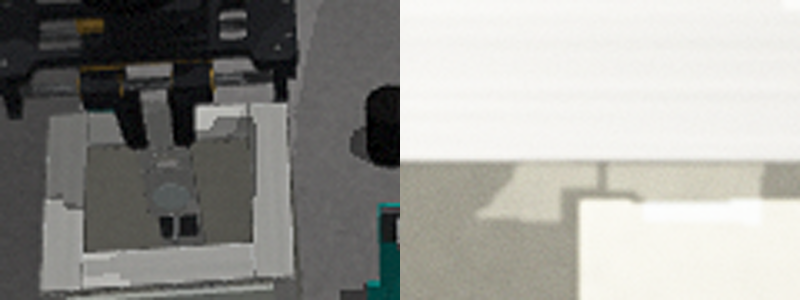

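The paddle hangs upright in the gripper over the hatch. The hook is visible below its underside at crop (180,225). Now I'll feel downward for the rod top.

Request:
{"op": "play_rows", "data": {
  "translation": [
    [-0.002,0,0.0015],
    [-0.002,0,0.0015],
    [0,0,0.0015],
    [0,0,0.0015],
    [0,0,0],
    [0,0,0]
  ],
  "delta_rot": [
    [0,-0.1,0],
    [0,0,0],
    [0,0,0],
    [0,0,0],
    [0,0,0],
    [0,0,0]
  ],
  "grip": [-1,-1,-1,-1,-1,-1]
}}

```text
clock: 12.42
tool_pos: [0.5442, -0.1595, 0.2968]
eef_rot: [1.0, -0.0, -0.0, 0.0]
contact_force: [0.8, 0.1, -0.2]
opening: 0.195
finger_force: 25.0
```

Request:
{"op": "play_rows", "data": {
  "translation": [
    [0,0,0.001],
    [0,0,0.001],
    [0,0,0],
    [0,0,0]
  ],
  "delta_rot": [
    [0,0,0],
    [0,0,0],
    [0,0,0],
    [0,0,0]
  ],
  "grip": [-1,-1,-1,-1]
}}

```text
clock: 12.92
tool_pos: [0.5442, -0.1596, 0.2948]
eef_rot: [1.0, -0.0, -0.0, 0.0]
contact_force: [0.5, -0.1, -0.7]
opening: 0.198
finger_force: 25.0
```

Request:
{"op": "play_rows", "data": {
  "translation": [
    [0,0,0.001],
    [0,0,0.001],
    [0,0,0],
    [0,0,0]
  ],
  "delta_rot": [
    [0,0,0],
    [0,0,0],
    [0,0,0],
    [0,0,0]
  ],
  "grip": [-1,-1,-1,-1]
}}

```text
clock: 13.42
tool_pos: [0.5442, -0.1596, 0.2928]
eef_rot: [1.0, -0.0, -0.0, 0.0]
contact_force: [-0.1, 0.8, -0.5]
opening: 0.201
finger_force: 25.0
```

Request:
{"op": "play_rows", "data": {
  "translation": [
    [0,0,0.001],
    [0,0,0.0005],
    [0,0,0],
    [0,0,0]
  ],
  "delta_rot": [
    [0,0,0],
    [0,0,0],
    [0,0,0],
    [0,0,0]
  ],
  "grip": [-1,-1,-1,-1]
}}

```text
clock: 13.92
tool_pos: [0.5442, -0.1595, 0.2913]
eef_rot: [1.0, -0.0, -0.0, 0.0]
contact_force: [0.0, -0.1, -1.0]
opening: 0.201
finger_force: 25.0
```

Request:
{"op": "play_rows", "data": {
  "translation": [
    [0,0,0.001],
    [0,0,0.0005],
    [0,0,0],
    [0,0,0]
  ],
  "delta_rot": [
    [0,0,0],
    [0,0,0],
    [0,0,0],
    [0,0,0]
  ],
  "grip": [-1,-1,-1,-1]
}}

```text
clock: 14.42
tool_pos: [0.5442, -0.1596, 0.2898]
eef_rot: [1.0, -0.0, -0.0, 0.0]
contact_force: [-0.9, 0.2, -1.1]
opening: 0.202
finger_force: 25.0
```

Request:
{"op": "play_rows", "data": {
  "translation": [
    [0,0,0.001],
    [0,0,0.0005],
    [0,0,0],
    [0,0,0]
  ],
  "delta_rot": [
    [0,0,0],
    [0,0,0],
    [0,0,0],
    [0,0,0]
  ],
  "grip": [-1,-1,-1,-1]
}}

```text
clock: 14.92
tool_pos: [0.5442, -0.1596, 0.2883]
eef_rot: [1.0, -0.0, -0.0, 0.0]
contact_force: [-0.6, -0.2, -0.9]
opening: 0.201
finger_force: 25.0
```

Request:
{"op": "play_rows", "data": {
  "translation": [
    [0,0,0.001],
    [0,0,0.0005],
    [0,0,0],
    [0,0,0]
  ],
  "delta_rot": [
    [0,0,0],
    [0,0,0],
    [0,0,0],
    [0,0,0]
  ],
  "grip": [-1,-1,-1,-1]
}}

```text
clock: 15.42
tool_pos: [0.5442, -0.1596, 0.2868]
eef_rot: [1.0, -0.0, -0.0, 0.0]
contact_force: [0.5, 0.3, -0.4]
opening: 0.199
finger_force: 25.0
```

Request:
{"op": "play_rows", "data": {
  "translation": [
    [0,0,0.001],
    [0,0,0.0005],
    [0,0,0],
    [0,0,0]
  ],
  "delta_rot": [
    [0,0,0],
    [0,0,0],
    [0,0,0],
    [0,0,0]
  ],
  "grip": [-1,-1,-1,-1]
}}

```text
clock: 15.92
tool_pos: [0.5442, -0.1596, 0.2853]
eef_rot: [1.0, -0.0, -0.0, 0.0]
contact_force: [-0.0, 0.5, -1.1]
opening: 0.201
finger_force: 25.0
```

Request:
{"op": "play_rows", "data": {
  "translation": [
    [0,0,0.001],
    [0,0,0.0005],
    [0,0,0],
    [0,0,0]
  ],
  "delta_rot": [
    [0,0,0],
    [0,0,0],
    [0,0,0],
    [0,0,0]
  ],
  "grip": [-1,-1,-1,-1]
}}

```text
clock: 16.42
tool_pos: [0.5442, -0.1596, 0.2838]
eef_rot: [1.0, -0.0, -0.0, 0.0]
contact_force: [0.0, -0.6, -1.0]
opening: 0.201
finger_force: 25.0
```

Request:
{"op": "play_rows", "data": {
  "translation": [
    [0,0,0.001],
    [0,0,0.0005],
    [0,0,0],
    [0,0,0]
  ],
  "delta_rot": [
    [0,0,0],
    [0,0,0],
    [0,0,0],
    [0,0,0]
  ],
  "grip": [-1,-1,-1,-1]
}}

```text
clock: 16.92
tool_pos: [0.5442, -0.1595, 0.2823]
eef_rot: [1.0, -0.0, -0.0, 0.0]
contact_force: [0.7, -0.7, -0.7]
opening: 0.203
finger_force: 25.0
```

Request:
{"op": "play_rows", "data": {
  "translation": [
    [0,0,0.001],
    [0,0,0.0005],
    [0,0,0],
    [0,0,0]
  ],
  "delta_rot": [
    [0,0,0],
    [0,0,0],
    [0,0,0],
    [0,0,0]
  ],
  "grip": [-1,-1,-1,-1]
}}

```text
clock: 17.42
tool_pos: [0.5447, -0.1596, 0.2817]
eef_rot: [1.0, -0.0, 0.0, 0.0]
contact_force: [-0.9, 0.2, 5.5]
opening: 0.198
finger_force: 25.0
```

Contact is about 6 N at TCP z ≈ 0.2817, so the rod top is at about 0.139 m, within range and in agreement with the vision estimate. Next: raise, go past the nose, and lower until the eye is level with the hook.

Request:
{"op": "play_rows", "data": {
  "translation": [
    [0,0,-0.005],
    [0,0,-0.01],
    [0.008,0,0],
    [0.0085,0,0],
    [0.0085,0,0],
    [0.008,0,0],
    [0,0,0],
    [0,0,0.01],
    [0,0,0.015],
    [0,0,0.015],
    [0,0,0.012],
    [0,0,0.012],
    [0,0,0.008],
    [0,0,0],
    [0,0,0]
  ],
  "delta_rot": [
    [0,0,0],
    [0,0,0],
    [0,0,0],
    [0,0,0],
    [0,0,0],
    [0,0,0],
    [0,0,0],
    [0,0,0],
    [0,0,0],
    [0,0,0],
    [0,0,0],
    [0,0,0],
    [0,0,0],
    [0,0,0],
    [0,0,0]
  ],
  "grip": [-1,-1,-1,-1,-1,-1,-1,-1,-1,-1,-1,-1,-1,-1,-1]
}}

```text
clock: 19.3
tool_pos: [0.5774, -0.1597, 0.2241]
eef_rot: [1.0, -0.0, 0.0, 0.0]
contact_force: [-1.2, 0.3, -0.3]
opening: 0.198
finger_force: 25.0
```

```bash
python3 - <<'E'
from st import *
st([.577,-.160,.2237])
a=r.snapshot("scene");t=r.snapshot("top")
f=lambda i,x,y,w,h:cv2.resize(i[y:y+h,x:x+w],(400,300),interpolation=cv2.INTER_CUBIC)
cv2.imwrite("pics/m3.png",np.hstack([f(a,195,180,140,105),f(t,345,210,140,105)]))
E
```

```text
19.3 pos [ 0.5774 -0.1597  0.2241] yaw -0.02 zax [ 0.e+00 -4.e-04 -1.e+00] F [-1.23  0.28 -0.26] M [ 0.033  0.005 -0.032] open 0.198 ff 25.0
tool delta [-0.0004  0.0003  0.0004]
```

View pics/m3.png

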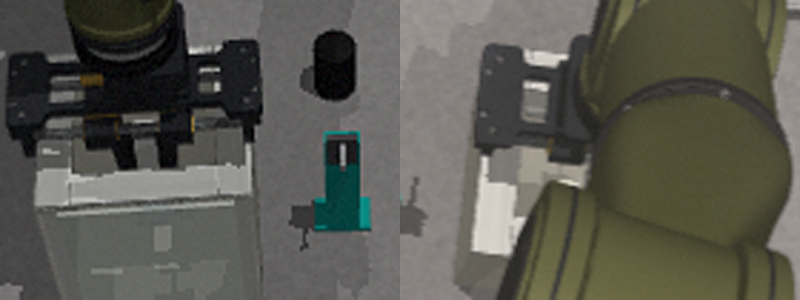

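The paddle hangs in the hatch beyond the nose and clear of the frame. Threading toward -x in small steps.

Request:
{"op": "play_rows", "data": {
  "translation": [
    [-0.003,0,0],
    [-0.003,0,0],
    [-0.002,0,0],
    [-0.0015,0,0],
    [-0.0015,0,0],
    [-0.001,0,0],
    [0,0,0],
    [0,0,0]
  ],
  "delta_rot": [
    [0,0,0],
    [0,0,0],
    [0,0,0],
    [0,0,0],
    [0,0,0],
    [0,0,0],
    [0,0,0],
    [0,0,0]
  ],
  "grip": [-1,-1,-1,-1,-1,-1,-1,-1]
}}

```text
clock: 20.4
tool_pos: [0.5652, -0.1596, 0.2238]
eef_rot: [1.0, -0.0, -0.0, 0.0]
contact_force: [-0.3, 0.2, -0.4]
opening: 0.202
finger_force: 25.0
```

Request:
{"op": "play_rows", "data": {
  "translation": [
    [-0.001,0,0],
    [-0.001,0,0],
    [0,0,0],
    [0,0,0]
  ],
  "delta_rot": [
    [0,0,0],
    [0,0,0],
    [0,0,0],
    [0,0,0]
  ],
  "grip": [-1,-1,-1,-1]
}}

```text
clock: 20.9
tool_pos: [0.5631, -0.1596, 0.2238]
eef_rot: [1.0, -0.0, -0.0, 0.0]
contact_force: [0.3, -0.5, -0.2]
opening: 0.196
finger_force: 25.0
```

Request:
{"op": "play_rows", "data": {
  "translation": [
    [-0.001,0,0],
    [-0.001,0,0],
    [0,0,0],
    [0,0,0]
  ],
  "delta_rot": [
    [0,0,0],
    [0,0,0],
    [0,0,0],
    [0,0,0]
  ],
  "grip": [-1,-1,-1,-1]
}}

```text
clock: 21.4
tool_pos: [0.5611, -0.1596, 0.2238]
eef_rot: [1.0, -0.0, -0.0, 0.0]
contact_force: [0.3, 0.1, -1.4]
opening: 0.197
finger_force: 25.0
```

Request:
{"op": "play_rows", "data": {
  "translation": [
    [-0.001,0,0],
    [-0.001,0,0],
    [-0.001,0,0],
    [0,0,0],
    [0,0,0]
  ],
  "delta_rot": [
    [0,0,0],
    [0,0,0],
    [0,0,0],
    [0,0,0],
    [0,0,0]
  ],
  "grip": [-1,-1,-1,-1,-1]
}}

```text
clock: 22.02
tool_pos: [0.5581, -0.1596, 0.2238]
eef_rot: [1.0, -0.0, -0.0, 0.0]
contact_force: [0.2, 0.3, -0.7]
opening: 0.2
finger_force: 25.0
```

Request:
{"op": "play_rows", "data": {
  "translation": [
    [-0.001,0,0],
    [-0.0015,0,0],
    [-0.0015,0,0],
    [-0.001,0,0],
    [0,0,0],
    [0,0,0]
  ],
  "delta_rot": [
    [0,0,0],
    [0,0,0],
    [0,0,0],
    [0,0,0],
    [0,0,0],
    [0,0,0]
  ],
  "grip": [-1,-1,-1,-1,-1,-1]
}}

```text
clock: 22.78
tool_pos: [0.5532, -0.1596, 0.2238]
eef_rot: [1.0, -0.0, -0.0, 0.0]
contact_force: [0.3, -0.6, 0.0]
opening: 0.2
finger_force: 25.0
```

Request:
{"op": "play_rows", "data": {
  "translation": [
    [-0.001,0,0],
    [-0.0015,0,0],
    [-0.0015,0,0],
    [-0.001,0,0],
    [0,0,0],
    [0,0,0]
  ],
  "delta_rot": [
    [0,0,0],
    [0,0,0],
    [0,0,0],
    [0,0,0],
    [0,0,0],
    [0,0,0]
  ],
  "grip": [-1,-1,-1,-1,-1,-1]
}}

```text
clock: 23.52
tool_pos: [0.5482, -0.1596, 0.2238]
eef_rot: [1.0, -0.0, -0.0, 0.0]
contact_force: [0.0, -0.4, -0.9]
opening: 0.199
finger_force: 25.0
```

Threaded with no contact force. Now lower to just above the rod, then go toward the plate.

Request:
{"op": "play_rows", "data": {
  "translation": [
    [0,0,0.002],
    [0,0,0.002],
    [0,0,0.001],
    [0,0,0.001],
    [-0.001,0,0],
    [-0.001,0,0],
    [0,0,0],
    [0,0,0]
  ],
  "delta_rot": [
    [0,0,0],
    [0,0,0],
    [0,0,0],
    [0,0,0],
    [0,0,0],
    [0,0,0],
    [0,0,0],
    [0,0,0]
  ],
  "grip": [-1,-1,-1,-1,-1,-1,-1,-1]
}}

```text
clock: 24.52
tool_pos: [0.5461, -0.1596, 0.2178]
eef_rot: [1.0, -0.0, -0.0, 0.0]
contact_force: [0.2, 0.5, -0.9]
opening: 0.201
finger_force: 25.0
```

Request:
{"op": "play_rows", "data": {
  "translation": [
    [-0.001,0,0],
    [-0.001,0,0],
    [0,0,0],
    [0,0,0]
  ],
  "delta_rot": [
    [0,0,0],
    [0,0,0],
    [0,0,0],
    [0,0,0]
  ],
  "grip": [-1,-1,-1,-1]
}}

```text
clock: 25.02
tool_pos: [0.5441, -0.1596, 0.2178]
eef_rot: [1.0, -0.0, -0.0, 0.0]
contact_force: [-0.2, 0.2, -0.6]
opening: 0.198
finger_force: 25.0
```

Request:
{"op": "play_rows", "data": {
  "translation": [
    [-0.001,0,0],
    [0,0,0],
    [0,0,0]
  ],
  "delta_rot": [
    [0,0,0],
    [0,0,0],
    [0,0,0]
  ],
  "grip": [-1,-1,-1]
}}

```text
clock: 25.4
tool_pos: [0.5431, -0.1596, 0.2178]
eef_rot: [1.0, -0.0, -0.0, 0.0]
contact_force: [-0.3, 0.2, -1.4]
opening: 0.203
finger_force: 25.0
```

Request:
{"op": "play_rows", "data": {
  "translation": [
    [-0.001,0,0],
    [0,0,0],
    [0,0,0]
  ],
  "delta_rot": [
    [0,0,0],
    [0,0,0],
    [0,0,0]
  ],
  "grip": [-1,-1,-1]
}}

```text
clock: 25.78
tool_pos: [0.5421, -0.1596, 0.2178]
eef_rot: [1.0, -0.0, -0.0, 0.0]
contact_force: [1.5, -0.5, -0.5]
opening: 0.2
finger_force: 25.0
```

Request:
{"op": "play_rows", "data": {
  "translation": [
    [-0.0007,0,0],
    [0,0,0],
    [0,0,0]
  ],
  "delta_rot": [
    [0,0,0],
    [0,0,0],
    [0,0,0]
  ],
  "grip": [-1,-1,-1]
}}

```text
clock: 26.15
tool_pos: [0.5414, -0.1596, 0.2178]
eef_rot: [1.0, -0.0, -0.0, 0.0]
contact_force: [-0.0, 0.4, -0.8]
opening: 0.202
finger_force: 25.0
```

Request:
{"op": "play_rows", "data": {
  "translation": [
    [-0.001,0,0],
    [0,0,0],
    [0,0,0]
  ],
  "delta_rot": [
    [0,0,0],
    [0,0,0],
    [0,0,0]
  ],
  "grip": [-1,-1,-1]
}}

```text
clock: 26.52
tool_pos: [0.5404, -0.1596, 0.2178]
eef_rot: [1.0, -0.0, -0.0, 0.0]
contact_force: [-0.5, -0.3, -0.8]
opening: 0.2
finger_force: 25.0
```

Request:
{"op": "play_rows", "data": {
  "translation": [
    [-0.001,0,0],
    [0,0,0],
    [0,0,0]
  ],
  "delta_rot": [
    [0,0,0],
    [0,0,0],
    [0,0,0]
  ],
  "grip": [-1,-1,-1]
}}

```text
clock: 26.9
tool_pos: [0.5394, -0.1596, 0.2178]
eef_rot: [1.0, -0.0, -0.0, 0.0]
contact_force: [-0.8, 0.8, -0.6]
opening: 0.201
finger_force: 25.0
```

Request:
{"op": "play_rows", "data": {
  "translation": [
    [-0.001,0,0],
    [0,0,0],
    [0,0,0]
  ],
  "delta_rot": [
    [0,0,0],
    [0,0,0],
    [0,0,0]
  ],
  "grip": [-1,-1,-1]
}}

```text
clock: 27.28
tool_pos: [0.5384, -0.1596, 0.2178]
eef_rot: [1.0, -0.0, -0.0, 0.0]
contact_force: [0.5, -0.6, 0.1]
opening: 0.197
finger_force: 25.0
```

Request:
{"op": "play_rows", "data": {
  "translation": [
    [-0.001,0,0],
    [0,0,0],
    [0,0,0]
  ],
  "delta_rot": [
    [0,0,0],
    [0,0,0],
    [0,0,0]
  ],
  "grip": [-1,-1,-1]
}}

```text
clock: 27.65
tool_pos: [0.5376, -0.1596, 0.2178]
eef_rot: [1.0, -0.0, -0.0, 0.0]
contact_force: [1.7, 0.3, -1.0]
opening: 0.198
finger_force: 25.0
```

Request:
{"op": "play_rows", "data": {
  "translation": [
    [-0.0006,0,0],
    [0,0,0],
    [0,0,0]
  ],
  "delta_rot": [
    [0,0,0],
    [0,0,0],
    [0,0,0]
  ],
  "grip": [-1,-1,-1]
}}

```text
clock: 28.02
tool_pos: [0.5373, -0.1596, 0.2179]
eef_rot: [1.0, -0.0, 0.0, 0.0]
contact_force: [2.6, -0.7, -2.3]
opening: 0.201
finger_force: 25.0
```

The plate contact is felt at x ≈ 0.5376. Ease off slightly and lower onto the rod.

Request:
{"op": "play_rows", "data": {
  "translation": [
    [0.0008,0,0],
    [0,0,0.0007],
    [0,0,0.0007],
    [0,0,0],
    [0,0,0]
  ],
  "delta_rot": [
    [0,0,0],
    [0,0,0],
    [0,0,0],
    [0,0,0],
    [0,0,0]
  ],
  "grip": [-1,-1,-1,-1,-1]
}}

```text
clock: 28.65
tool_pos: [0.5375, -0.1596, 0.2163]
eef_rot: [1.0, -0.0, -0.0, 0.0]
contact_force: [0.9, -0.1, -1.2]
opening: 0.2
finger_force: 25.0
```

Request:
{"op": "play_rows", "data": {
  "translation": [
    [0,0,0.0006],
    [0,0,0],
    [0,0,0]
  ],
  "delta_rot": [
    [0,0,0],
    [0,0,0],
    [0,0,0]
  ],
  "grip": [-1,-1,-1]
}}

```text
clock: 29.02
tool_pos: [0.5376, -0.1596, 0.2159]
eef_rot: [1.0, -0.0, -0.0, 0.0]
contact_force: [0.9, -0.7, 0.6]
opening: 0.2
finger_force: 25.0
```

Request:
{"op": "play_rows", "data": {
  "translation": [
    [0,0,0.0004],
    [0,0,0],
    [-0.0006,0,0],
    [0,0,0],
    [0,0,0]
  ],
  "delta_rot": [
    [0,0,0],
    [0,0,0],
    [0,0,0],
    [0,0,0],
    [0,0,0]
  ],
  "grip": [-1,-1,-1,-1,-1]
}}

```text
clock: 29.65
tool_pos: [0.5375, -0.1596, 0.2157]
eef_rot: [1.0, -0.0, 0.0, 0.0]
contact_force: [1.5, 0.7, 5.6]
opening: 0.204
finger_force: 25.0
```

```bash
python3 -c "
from st import *;st()
F=[]
for _ in range(4):
    r.snapshot('scene');F.append(r.get_state()['contact_force'])
print(np.mean(F,0).round(2));st()"
```

```text
29.65 pos [ 0.5375 -0.1596  0.2157] yaw -0.01 zax [ 4.e-04 -3.e-04 -1.e+00] F [1.52 0.67 5.64] M [ 0.115 -0.199 -0.008] open 0.204 ff 25.0
[0.6  0.7  5.52]
29.85 pos [ 0.5375 -0.1596  0.2157] yaw -0.01 zax [ 4.e-04 -4.e-04 -1.e+00] F [0.74 1.88 5.1 ] M [ 0.052 -0.263  0.012] open 0.2 ff 25.0
```

Seated on the rod at ~6 N. I'll unload vertically and nudge home, then open the fingers slightly: 30 mm, about 6 mm a side.

Request:
{"op": "play_rows", "data": {
  "translation": [
    [0,0,-0.0006],
    [-0.0006,0,0],
    [0,0,0],
    [0,0,0]
  ],
  "delta_rot": [
    [0,0,0],
    [0,0,0],
    [0,0,0],
    [0,0,0]
  ],
  "grip": [-1,-1,-1,-1]
}}

```text
clock: 30.35
tool_pos: [0.5372, -0.1596, 0.2159]
eef_rot: [1.0, -0.0, 0.0, 0.0]
contact_force: [5.6, -0.1, -1.9]
opening: 0.199
finger_force: 25.0
```

```bash
python3 -c "
from st import *
F=[]
for _ in range(4):
    r.snapshot('scene');F.append(r.get_state()['contact_force'])
print(np.mean(F,0).round(2));st()"
```

```text
[ 5.33 -0.45 -1.79]
30.55 pos [ 0.5371 -0.1596  0.2159] yaw -0.0 zax [ 8.e-04 -3.e-04 -1.e+00] F [ 5.38 -0.72 -1.64] M [-0.049 -1.168  0.018] open 0.199 ff 25.0
```

Request:
{"op": "play_rows", "data": {
  "translation": [
    [0.0003,0,0],
    [0,0,0],
    [0,0,0],
    [0,0,0],
    [0,0,0],
    [0,0,0]
  ],
  "delta_rot": [
    [0,0,0],
    [0,0,0],
    [0,0,0],
    [0,0,0],
    [0,0,0],
    [0,0,0]
  ],
  "grip": [-0.4,-0.3,-0.25,-0.25,-0.25,-0.25]
}}

```text
clock: 31.3
tool_pos: [0.5367, -0.1595, 0.216]
eef_rot: [1.0, -0.0, -0.0, 0.0]
contact_force: [-0.1, 0.5, 0.1]
opening: 0.377
finger_force: 0.0
```

```bash
python3 -c "
from st import *
st()"
```

```text
31.3 pos [ 0.5367 -0.1595  0.216 ] yaw -0.01 zax [-9.e-04 -2.e-04 -1.e+00] F [-0.06  0.45  0.06] M [ 0.031  0.017 -0.058] open 0.377 ff 0.0
```

Released. Now straight up, then back toward the start side so the cameras can see into the hatch.

Request:
{"op": "play_rows", "data": {
  "translation": [
    [0,0,-0.005],
    [0,0,-0.01],
    [0,0,-0.015],
    [0,0,-0.02],
    [0,0,-0.03],
    [0,0,-0.03],
    [0,0,-0.03],
    [0,0.02,0],
    [0,0.03,0],
    [0,0.03,0],
    [0,0.03,0],
    [0,0.03,0],
    [0,0.03,0],
    [0,0.02,0],
    [0,0,0],
    [0,0,0]
  ],
  "delta_rot": [
    [0,0,0],
    [0,0,0],
    [0,0,0],
    [0,0,0],
    [0,0,0],
    [0,0,0],
    [0,0,0],
    [0,0,0],
    [0,0,0],
    [0,0,0],
    [0,0,0],
    [0,0,0],
    [0,0,0],
    [0,0,0],
    [0,0,0],
    [0,0,0]
  ],
  "grip": [-0.25,-0.25,-0.25,-0.25,-0.25,-0.25,-0.25,-0.25,-0.25,-0.25,-0.25,-0.25,-0.25,-0.25,-0.25,-0.25]
}}

```text
clock: 33.3
tool_pos: [0.537, -0.3482, 0.3558]
eef_rot: [1.0, 0.001, -0.001, -0.001]
contact_force: [0.8, 0.4, -0.8]
opening: 0.373
finger_force: 0.0
```

```bash
python3 - <<'E'
from st import *
st()
a=r.snapshot("scene");t=r.snapshot("top")
def P(c,im,x0,y0):
    b=cv2.resize(im[y0:y0+105,x0:x0+140],(400,300),interpolation=cv2.INTER_CUBIC);q=b.copy()
    for z,h in((.185,.009),(.147,.017)):
        B=np.array([[x,y-.160,z] for x,y in((.536,-h),(.544,-h),(.544,h),(.536,h))])
        cv2.polylines(q,[((proj(c,B)-[x0,y0]+.5)*400/140).round().astype(int)],True,(0,0,255),1)
    return np.vstack([b,q])
cv2.imwrite("pics/m4.png",np.hstack([P(r.get_calibration("scene"),a,180,180),P(r.get_calibration("top"),t,345,210)]))
for n in("scene","top"):
    print(n,[(np.round(d["point"],4).tolist(),round(d["confidence"],2)) for d in r.look_for(n,"paddle")][:4])
E
```

```text
33.3 pos [ 0.537  -0.3482  0.3558] yaw 0.07 zax [-0.0011  0.0014 -1.    ] F [ 0.82  0.36 -0.82] M [ 0.028 -0.015  0.059] open 0.373 ff 0.0
scene [([0.5373, -0.1594, 0.1458], 0.59)]
top [([0.5352, -0.1502, 0.1587], 0.47)]
```

View pics/m4.png

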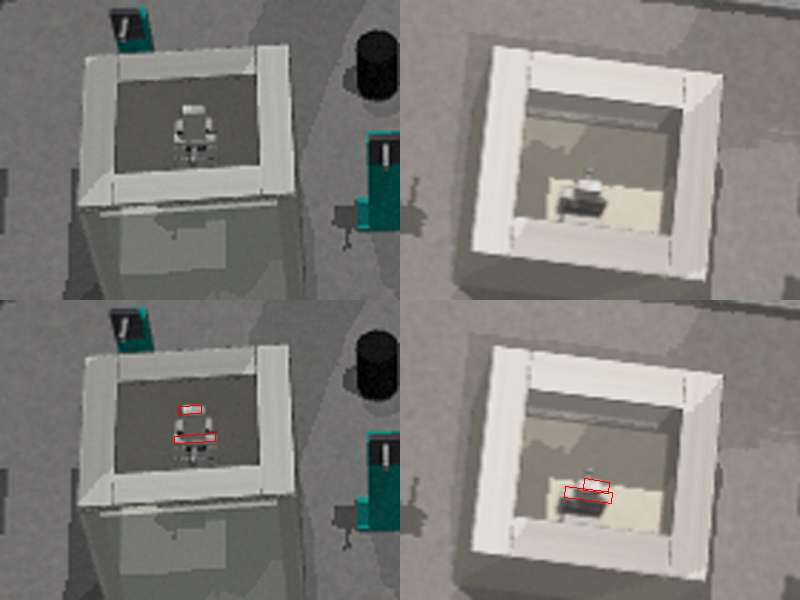

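The paddle hangs on the hook with the nose in front of it at (193,153). The stem top matches the predicted home pose at x 0.536–0.544. I'll use the last picture for a close wrist check from above.

Request:
{"op": "play_rows", "data": {
  "translation": [
    [0,-0.03,0],
    [0,-0.035,0],
    [0,-0.035,0],
    [0,-0.035,0],
    [0,-0.03,0],
    [0,-0.023,0],
    [0,0,0.02],
    [0,0,0.02],
    [0,0,0],
    [0,0,0]
  ],
  "delta_rot": [
    [0,0,0],
    [0,0,0],
    [0,0,0],
    [0,0,0],
    [0,0,0],
    [0,0,0],
    [0,0,0],
    [0,0,0],
    [0,0,0],
    [0,0,0]
  ],
  "grip": [-0.25,-0.25,-0.25,-0.25,-0.25,-0.25,-0.25,-0.25,-0.25,-0.25]
}}

```text
clock: 34.75
tool_pos: [0.5372, -0.1614, 0.3167]
eef_rot: [1.0, 0.0, 0.0, 0.0]
contact_force: [0.3, -0.4, 0.4]
opening: 0.374
finger_force: 0.0
```

```bash
python3 - <<'E'
from st import *
st()
c=r.get_calibration("wrist");im=r.snapshot("wrist")
def bx(x0,x1,h,z): return np.array([[x,y-.160,z] for x,y in((x0,-h),(x1,-h),(x1,h),(x0,h))])
p0=proj(c,[.54,-.16,.147])[0];x0,y0=int(p0[0])-40,int(p0[1])-50
S=5;b=cv2.resize(im[y0:y0+100,x0:x0+80],None,fx=S,fy=S,interpolation=cv2.INTER_CUBIC);q=b.copy()
for B,col in((bx(.536,.544,.009,.185),(0,0,255)),(bx(.536,.544,.017,.147),(255,0,0)),(bx(.5575,.5625,.0025,.145),(0,200,0)),(bx(.514,.526,.015,.138),(0,200,200))):
    cv2.polylines(q,[((proj(c,B)-[x0,y0]+.5)*S).round().astype(int)],True,col,1)
cv2.imwrite("pics/m5.png",np.hstack([b,q]))
E
```

```text
34.75 pos [ 0.5372 -0.1614  0.3167] yaw 0.01 zax [ 4.e-04 -4.e-04 -1.e+00] F [ 0.31 -0.43  0.43] M [ 0.056 -0.042  0.015] open 0.374 ff 0.0
```

View pics/m5.png

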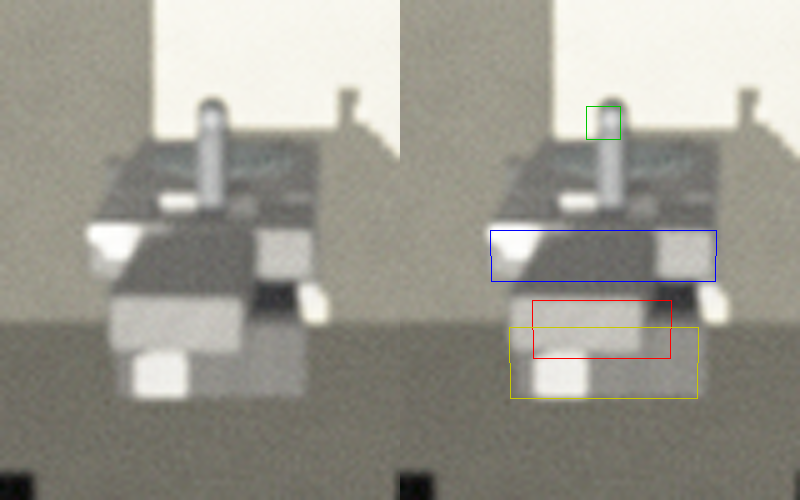

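The close view shows the rod coming out through the eye at (212,160), the nose in front at (212,105), and the shoulder flush against the black back plate at (275,295). The paddle leans a few degrees sideways but hangs still, and the gripper is clear. Handing in.

```bash
python3 -c "
from plant import r
print(r.finish_job())"
```

```text
the job is handed in; nothing more can be done
None
```

I hung the square-eyed paddle on the cabinet hook, pushed it home against the back plate and handed the job in at about 35 s, with the gripper clear and no sign of touching the cabinet; the paddle leans a few degrees sideways on the rod but hangs still.

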